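# Hang the drip basket on the folding hook

### The job

The washed parts have to drain. Fold the wire hook on the draining stand all the way down, then hang the steel basket with the tall handle on it by its handle, so that it hangs free and upright over the drip tray and is at rest. Leave the basket without a handle where it is.

Things in the scene. Friction and masses are not known exactly. Their poses are not given: they have to be found in the camera images.
- stand: Fixed draining stand: aluminium drip tray 160x160 mm, rim 12 mm high; at its back a wooden board 150 mm wide, 195 mm high, front face at x=+62 mm. Origin: centre of the tray's underside; +x towards the board, y along it, z up. The board carries a folding hook of 8 mm wire: two prongs at y=-32 and +32 mm joined at their ends by a crossbar along y; hinge line along y at x=50, z=150 mm.
- hook (a joint): Hook angle q, rad: 0 folded up flat on the board, 1.52 fully down on its stop, prongs about level towards -x. Ends bent 14 mm (upwards when down): crossbar's middle in the stand's frame at x=50-100 sin q+14 cos q, y=0, z=150+100 cos q+14 sin q mm. It can be pinched between the prongs (56 mm clear) and led round. Stiff hinge, stays where left, about 1 N at the crossbar.
- drip_basket: Loose perforated steel basket 80 (x) x110 (y) x40 mm, 0.16 kg, two brass rings in it, with a tall rigid hoop handle of 9 mm wire: legs at y=-54 and +54 mm, straight level top bar along y with its axis at z=120 mm; 75 mm clear under the bar. Origin: centre of the underside, z up. The bar lies across both prongs with 11 mm to spare a side; hung, the origin is at z=38 mm of the stand.
- spare_basket: Loose steel basket of the same size (80 x 110 x 40 mm) without a handle, a bystander. Origin: centre of the underside, z up.

How it is judged:
On the way:
1. the hook is folded down (within 0.12 rad of its stop) while the basket does not yet touch the stand or hook (value of joint hook above 1.4 rad and contact force between drip_basket and stand below 0.05 N), for 0.2 s.
At the end, for the whole second after the job is handed in: Hook down (within 0.12 rad of its stop); the basket hangs on it by its bar: underside 26-50 mm above the stand's underside, origin at x -60..45 and y -25..25 mm of the stand, upright within 0.2 rad, at rest (under 30 mm/s), its weight on the stand (value of joint hook above 1.4 rad and z of drip_basket in the frame of stand between 0.026 and 0.05 m and x of drip_basket in the frame of stand between -0.06 and 0.045 m and y of drip_basket in the frame of stand between -0.025 and 0.025 m and angle between drip_basket's own z axis and vertical below 0.2 rad and contact force between drip_basket and stand above 0.5 N and linear speed of drip_basket below 0.03 m/s); the robot touches nothing.
It fails at once if the basket without a handle is moved more than 30 mm (distance of spare_basket from where it was at the start of the episode above 0.03 m).
It also fails if it takes over 54 s, if anything falls off the work surface, if the arm or the gripper's body presses on something with over 40 N, if the wrist force passes 120 N, or if a joint passes its speed limit or range.

### The arm

A 7-joint arm with a two-finger parallel gripper is mounted at the origin on a cart in front of the work surface, level with it; the furniture and walls round the work are solid. World frame = base frame: x ahead of the robot, y to its left, z up, the work surface at z = 0. Lengths are in m, angles in rad, forces in N, time in s.
With the tool pointing down it reaches from about 0.4 to 0.85 m from the base axis. Payload 10.4 kg.
Tool frame: the origin (TCP) lies on the front face of the gripper's body, between the roots of the fingers; the fingertips stand bot.tip_reach ahead of it and the grasp point (between the pads) lies 51 mm ahead of it (bot.tip_reach is the distance from the TCP to the fingertips, in m); z points along the fingers, y is the line along which they close (so a half turn about z gives the same grasp; the last joint's range is limited). The gripper opens to 87 mm and grips with 3 to 60 N. Pads are 19 mm wide; open, the fingers measure 117 mm over their backs; the gripper's body (75 mm by 190 mm) begins 51 mm behind the grasp point.
Start: joints at [-1.356, 0.332, -0.065, 1.46, 0.022, 1.35, -0.088], TCP at [0.147, 0.607, 0.292] pointing down, gripper open.
Joint ranges: [-2.6, 2.6], [-0.5, 2.12], [-1.47, 1.34], [0.16, 2.42], [-1.27, 4.41], [0.06, 2.06], [-2.6, 2.6]. Speed limits (rad/s): [2.22, 2.22, 2.79, 2.79, 3.14, 3.14, 3.14].

### API

Orientations are given as a unit quaternion [w, x, y, z].
In Python, from rig import bot gives the robot as it stands.
- The arm moves only by the tool move_arm, never from a script. Its argument "series" is a list of rows, each a list of 7 numbers: the opening, from 0 (shut) to 1 (fully open), then the shift along the world's x, y, z in m, then the turn, a rotation vector about the world's x, y, z in units of 5 degrees (1.0 is 5 degrees). A call has 1 to 5 rows; each row shifts and turns the commanded pose from where the row before left it; what a row does not reach is not made up. A row lasts 1/12 s, in which the tool goes at most 41.7 mm and 7.16 degrees, less where a joint would pass 70% of its speed; a pose out of reach is approached as far as the arm can. A call with a gripper value outside its range is refused whole. The fingers move at their own pace and stop on an object; "squeeze" is the grip in N (left out, the last holds). Time passes only in rows, so rows that do not move let the fingers close. It gives the time, the measured TCP pose, the force, the opening and the grip force at its end, in the units of the state.
- bot.observe(): the state, without advancing time (a new reading comes with each control period).
- bot.camera(name): name is "side" or "top"; returns the picture (400x640x3 uint8, red, green, blue); there is no depth.
- bot.camera_params(name): a dict with "mtx" (3x3 intrinsics, pixels), "dist_coeffs" ([k1, k2, p1, p2, k3] as OpenCV has them; the pictures are not rectified), "xyz" and "attitude" of the camera in the world. Camera axes: x right, y down, z forward; pixel columns grow to the right and rows downward; lengths in m; the calibration is good to about 2 mm. A picture is of the moment at which its call begins. camera_params takes no time and is no camera call.
- bot.finish_job(): hands the job in; it is judged then, once.
The state is a dict: "time_s": time; "joint_pos": joint angles; "qvel": joint speeds; "tau": joint torques, N m; "tcp_pos": TCP position; "eef_rot": TCP orientation; "wrist_force": force on the tool from outside, world axes, zero at the start; "torque": the same for the moment, N m; "gripper_width": finger opening in m; "grasp_force": force on a finger pad.
Only numpy, scipy, OpenCV 4.12 (cv2) and the standard library are available. Lean on these libraries where they do the work, as an engineer would, in place of code of your own. Each camera call takes 0.05 s, during which the arm holds its last target. There are 200 camera calls.

## Working session

There is one attempt and no reset: what is moved stays moved. The work goes in short steps, Python scripts to look and compute and a tool call to move; the robot and the scene stay as the last step left them, time stands still between calls to the robot, and variables do not carry over. Pictures are saved under pics/ and viewed, at most 10 in all, crops included, and the job is handed in when it is done.

Besides the shell and the picture viewer there is one more tool, called after "Request:" in YAML: its name, and indented under it one key for each argument. move_arm: Moves the arm, as the interface text tells. Its arguments: {"type":"object","properties":{"series":{"type":"array"},"squeeze":{"type":"number"}},"required":["series"]}

```bash
mkdir -p pics
python3 - <<'E'
from rig import bot
import cv2
s=bot.observe();print({k:s[k] for k in('time_s','tcp_pos','eef_rot','gripper_width')},bot.tip_reach)
for n in('side','top'):
    p=bot.camera_params(n);print(n,p)
    cv2.imwrite(f'pics/{n}0.png',bot.camera(n)[:,:,::-1])
E
```

```text
{'time_s': 0.0, 'tcp_pos': array([0.14714963, 0.60711864, 0.29145028]), 'eef_rot': array([-5.39759178e-05,  1.18602426e-01,  9.92941558e-01, -7.23605156e-04]), 'gripper_width': 0.08725531348774715} 0.0697
side {'mtx': array([[471.06509979,   0.        , 315.93334517],
       [  0.        , 471.06509979, 211.35809841],
       [  0.        ,   0.        ,   1.        ]]), 'dist_coeffs': array([-0.11768094,  0.        ,  0.        ,  0.        ,  0.        ]), 'xyz': array([ 0.47872604, -0.97503603,  0.58308772]), 'attitude': array([-0.49288407,  0.86830256, -0.05095804,  0.02278664])}
top {'mtx': array([[458.20904101,   0.        , 325.90389721],
       [  0.        , 458.20904101, 198.14990141],
       [  0.        ,   0.        ,   1.        ]]), 'dist_coeffs': array([-0.07493024,  0.        ,  0.        ,  0.        ,  0.        ]), 'xyz': array([ 0.48250557, -0.18298822,  0.96550058]), 'attitude': array([ 0.02138522, -0.70137711,  0.71190016, -0.02847768])}
```

View pics/side0.png

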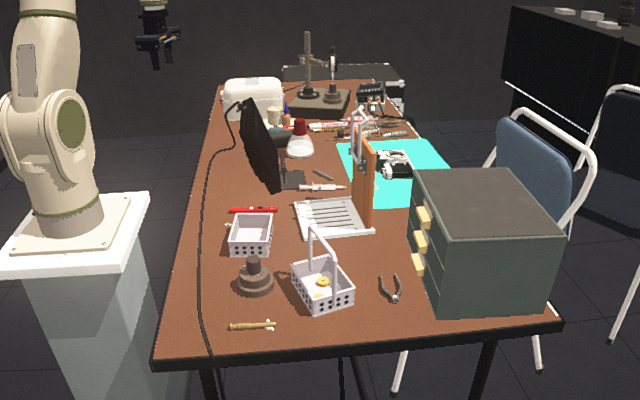

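View pics/top0.png

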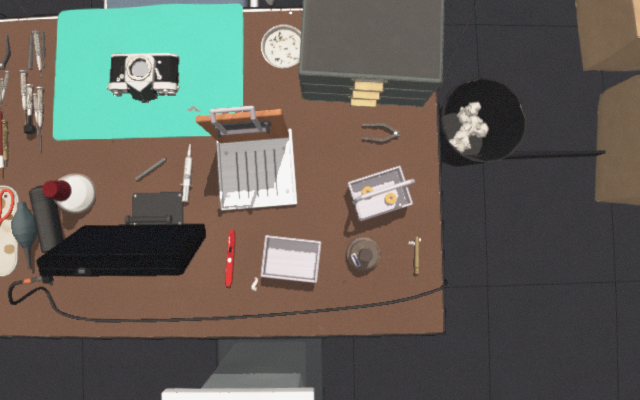

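The side view shows the handled basket at about (322,285), spare at (250,235), and the stand with its board at (340,205). In the top view they are at (380,195), (291,258) and (257,170), with the hook up at (235,115). I'll zoom in for exact pixels.

Run:
```python
import cv2,numpy as np
s=cv2.imread('pics/side0.png');t=cv2.imread('pics/top0.png')
cv2.imwrite('pics/c1.png',cv2.resize(s[100:320,220:440],(600,600),interpolation=3)[:, :])
cv2.imwrite('pics/c2.png',cv2.resize(t[95:235,190:430],(800,467),interpolation=3))
```

```text
(no output)
```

View pics/c1.png

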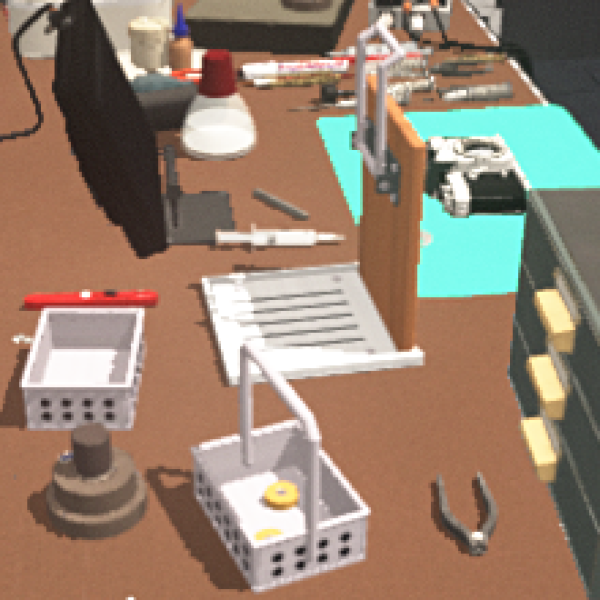

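View pics/c2.png

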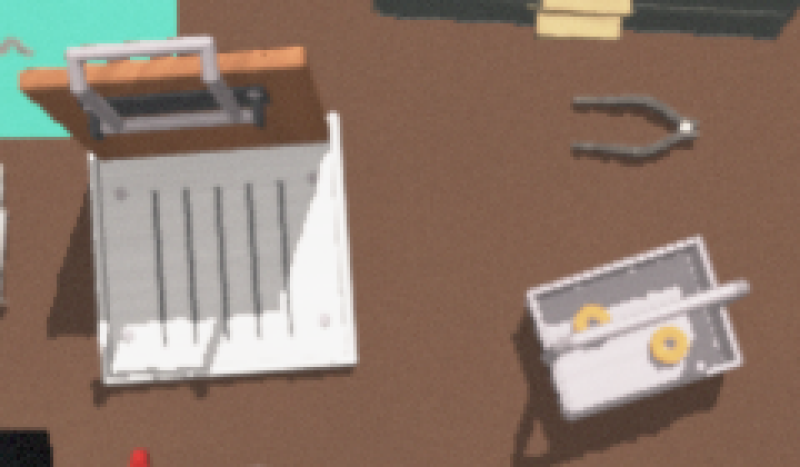

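The crops give clear corners for the tray, board, hook, basket rim and bar. I'll fit both poses to them, with heights left free, using both views.

```bash
cat > fit.py <<'E'
import numpy as np,cv2
from rig import bot
from scipy.optimize import least_squares
from scipy.spatial.transform import Rotation as R
C={n:bot.camera_params(n) for n in('side','top')}
def proj(n,P):
    c=C[n];q=c['attitude'];r=R.from_quat([q[1],q[2],q[3],q[0]]).inv()
    rv=r.as_rotvec();t=-r.apply(c['xyz'])
    return cv2.projectPoints(np.atleast_2d(P).astype(float),rv,t,c['mtx'],c['dist_coeffs'])[0][:,0]
def world(p,P):  # p=x,y,z,yaw
    return R.from_euler('z',p[3]).apply(np.atleast_2d(P))+np.array(p[:3])
def full(n,u):
    u=np.array(u,float)
    return u/(600/220)+[220,100] if n=='side' else u/(800/240)+[190,95]
def fit(obs,p0,pts=lambda p,P:P):
    def res(p):
        return np.concatenate([(proj(n,world(p,pts(p,P)/1000))-full(n,u)).ravel() for n,P,u in obs])
    s=least_squares(res,p0,loss='soft_l1')
    return s.x,res(s.x).reshape(-1,2)
E
cat > a.py <<'E'
from fit import *
np.set_printoptions(precision=4,suppress=True)
A=lambda *x:np.array(x,float)
so=[('side',A([-80,80,12],[-80,-80,12],[80,-80,12],[62,-75,195]),[[202,278],[228,372],[422,350],[412,150]]),
('top',A([-80,80,12],[-80,-80,12],[80,-80,12],[62,75,195],[62,-75,195]),[[104,380],[356,362],[333,114],[22,88],[305,66]])]
p,r=fit(so,[.6,0,0,0]);print('stand',p);print(r)
for q in(0,.1,.2):
    s,c=np.sin(q),np.cos(q)
    for n in('side','top'):
        o=full(n,[0,0]);k=600/220 if n=='side' else 800/240
        print(q,n,(proj(n,world(p,A([50-100*s+14*c,32,150+100*c+14*s],[50-100*s+14*c,-32,150+100*c+14*s],[50,32,150],[50,-32,150])/1000))-o)@(k*np.eye(2)))
bo=[('side',A([0,54,120],[0,-54,120],[-40,55,40],[40,-55,40],[-40,-55,40]),[[247,350],[317,437],[193,447],[368,515],[252,557]]),
('top',A([0,54,120],[0,-54,120],[40,55,40],[40,-55,40],[-40,-55,40],[-40,55,40]),[[550,351],[745,289],[530,293],[700,238],[742,360],[568,415]])]
p,r=fit(bo,[.5,-.3,0,0]);print('basket',p);print(r)
E
python3 a.py
```

```text
stand [ 0.6146 -0.0472 -0.0001  0.0619]
[[-0.3237 -0.1659]
 [-0.0625  1.3772]
 [ 0.2696  1.7874]
 [-0.5722 -1.1869]
 [-0.9198  0.221 ]
 [-0.1107 -0.214 ]
 [ 1.3451 -1.22  ]
 [-1.6008  0.1593]
 [ 0.5515 -0.0945]]
0 side [[379.2806  29.0671]
 [400.7261  56.3696]
 [358.8873 146.1344]
 [378.1981 178.67  ]]
0 top [[ 74.072   50.1602]
 [207.0749  39.5986]
 [118.9409 123.4159]
 [236.3661 114.2384]]
0.1 side [[366.9873  28.7633]
 [387.7792  56.0981]
 [358.8873 146.1344]
 [378.1981 178.67  ]]
0.1 top [[ 74.7269  70.208 ]
 [208.0762  59.6431]
 [118.9409 123.4159]
 [236.3661 114.2384]]
0.2 side [[354.5631  29.6912]
 [374.6788  57.1168]
 [358.8873 146.1344]
 [378.1981 178.67  ]]
0.2 top [[ 75.8967  90.9445]
 [209.4095  80.3926]
 [118.9409 123.4159]
 [236.3661 114.2384]]
basket [ 0.5577 -0.3043 -0.0047  0.2911]
[[-1.2399 -0.8179]
 [-2.0272 -0.3226]
 [-0.3903  3.4622]
 [-0.4582  2.145 ]
 [ 0.3955 -0.8947]
 [ 3.4132 -2.4588]
 [-0.346  -1.1535]
 [-0.1916 -0.7565]
 [-0.2433 -0.2458]
 [-0.6532  0.2438]
 [ 0.4028  0.0261]]
```

Both fits look sound: stand at (0.615,-0.047), yaw 0.062, with the hook up; basket at about (0.558,-0.304), yaw 0.29. Next I go over the crossbar.

Request:
move_arm:
  series:
    - [1,0.021,-0.026,0.022,0,0,-0.58]
    - [1,0.021,-0.026,0.022,0,0,-0.58]
    - [1,0.021,-0.026,0.022,0,0,-0.58]
    - [1,0.021,-0.026,0.022,0,0,-0.58]
    - [1,0.021,-0.026,0.022,0,0,-0.58]

```text
time_s: 0.52
tcp_pos: [0.2529, 0.4758, 0.403]
eef_rot: [-0.0, 0.244, 0.97, -0.0]
wrist_force: [0.8, 1.0, -0.3]
gripper_width: 0.087
grasp_force: 0.0
```

Request:
move_arm:
  series:
    - [1,0.021,-0.026,0,0,0,-0.58]
    - [1,0.021,-0.026,0,0,0,-0.58]
    - [1,0.021,-0.026,0,0,0,-0.58]
    - [1,0.021,-0.026,0,0,0,-0.58]
    - [1,0.021,-0.026,0,0,0,-0.58]

```text
time_s: 0.93
tcp_pos: [0.3579, 0.3459, 0.4021]
eef_rot: [-0.0, 0.365, 0.931, -0.0]
wrist_force: [0.8, 0.2, -0.3]
gripper_width: 0.0869
grasp_force: 0.0
```

Request:
move_arm:
  series:
    - [1,0.021,-0.026,0,0,0,-0.58]
    - [1,0.021,-0.026,0,0,0,-0.58]
    - [1,0.021,-0.026,0,0,0,-0.58]
    - [1,0.021,-0.026,0,0,0,-0.58]
    - [1,0.021,-0.026,0,0,0,-0.58]

```text
time_s: 1.35
tcp_pos: [0.4628, 0.2159, 0.4021]
eef_rot: [-0.0, 0.479, 0.878, -0.0]
wrist_force: [1.1, 0.8, 0.0]
gripper_width: 0.0868
grasp_force: 0.0
```

Request:
move_arm:
  series:
    - [1,0.021,-0.026,0,0,0,-0.58]
    - [1,0.021,-0.026,0,0,0,-0.58]
    - [1,0.021,-0.026,0,0,0,-0.58]
    - [1,0.021,-0.026,0,0,0,-0.58]
    - [1,0.021,-0.026,0,0,0,-0.58]

```text
time_s: 1.77
tcp_pos: [0.5679, 0.086, 0.4021]
eef_rot: [-0.0, 0.586, 0.81, -0.0]
wrist_force: [0.8, 0.7, 0.7]
gripper_width: 0.0871
grasp_force: 0.0
```

Request:
move_arm:
  series:
    - [1,0.021,-0.026,0,0,0,-0.58]
    - [1,0.021,-0.026,0,0,0,-0.58]
    - [1,0.021,-0.026,0,0,0,-0.58]
    - [1,0.021,-0.026,0,0,0,-0.58]
    - [1,0.021,-0.026,0,0,0,-0.58]

```text
time_s: 2.18
tcp_pos: [0.673, -0.0436, 0.4018]
eef_rot: [-0.0, 0.683, 0.73, -0.0]
wrist_force: [0.3, -0.2, 1.1]
gripper_width: 0.087
grasp_force: 0.0
```

Request:
move_arm:
  series:
    - [1,0.005,0,-0.025,0,0,0]
    - [1,0,0,-0.025,0,0,0]
    - [1,0,0,-0.02,0,0,0]
    - [1,0,0,-0.015,0,0,0]
    - [1,0,0,-0.012,0,0,0]

```text
time_s: 2.6
tcp_pos: [0.6768, -0.0424, 0.3031]
eef_rot: [-0.001, 0.683, 0.731, -0.001]
wrist_force: [0.2, -0.4, -0.3]
gripper_width: 0.087
grasp_force: 0.0
```

Run:
```python
from rig import bot
import cv2,numpy as np
s=bot.camera('side')[:,:,::-1];t=bot.camera('top')[:,:,::-1]
print(bot.observe()['tcp_pos'])
cv2.imwrite('pics/d.png',np.hstack([cv2.resize(s[60:200,280:420],(400,400)),cv2.resize(t[60:200,180:320],(400,400))]))
```

```text
[ 0.67648901 -0.04222881  0.30293455]
```

View pics/d.png

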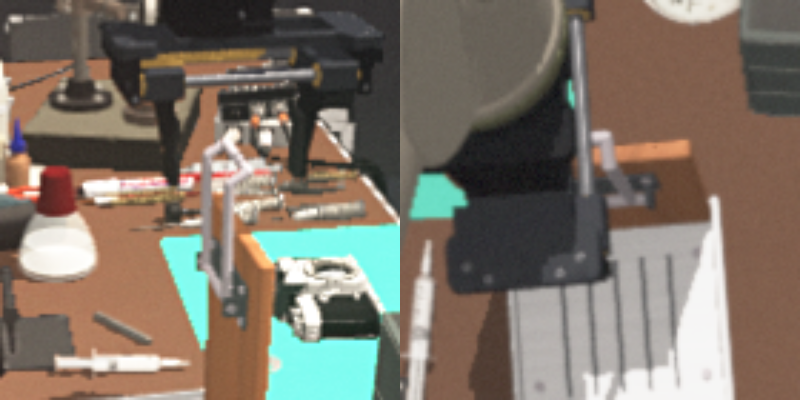

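The side half shows the crossbar near (237,150), between the two fingers at about (172) and (300). Closing.

Request:
move_arm:
  series:
    - [0,0,0,0,0,0,0]
    - [0,0,0,0,0,0,0]
    - [0,0,0,0,0,0,0]
    - [0,0,0,0,0,0,0]
    - [0,0,0,0,0,0,0]
  squeeze: 15

```text
time_s: 3.12
tcp_pos: [0.6774, -0.0426, 0.306]
eef_rot: [0.0, 0.683, 0.731, 0.0]
wrist_force: [-0.5, 0.3, -0.1]
gripper_width: 0.0613
grasp_force: 0.0
```

Request:
move_arm:
  series:
    - [0,0,0,0,0,0,0]
    - [0,0,0,0,0,0,0]
    - [0,0,0,0,0,0,0]
    - [0,0,0,0,0,0,0]
    - [0,0,0,0,0,0,0]

```text
time_s: 3.53
tcp_pos: [0.6772, -0.0426, 0.3053]
eef_rot: [-0.0, 0.683, 0.731, 0.0]
wrist_force: [0.2, -0.3, -0.0]
gripper_width: 0.0282
grasp_force: 0.0
```

Run:
```python
import numpy as np
q=np.linspace(0,1.54,16);a=.0619
X=50-100*np.sin(q)+14*np.cos(q);Z=150+100*np.cos(q)+14*np.sin(q)
for i in range(15):
    d=(X[i+1]-X[i])/1000;print(round(d*np.cos(a),4),round(d*np.sin(a),4),round((Z[i+1]-Z[i])/1000,4))
```

```text
-0.0103 -0.0006 0.0009
-0.0103 -0.0006 -0.0002
-0.0103 -0.0006 -0.0012
-0.0101 -0.0006 -0.0023
-0.0098 -0.0006 -0.0033
-0.0094 -0.0006 -0.0043
-0.0089 -0.0006 -0.0052
-0.0084 -0.0005 -0.0061
-0.0077 -0.0005 -0.0069
-0.0069 -0.0004 -0.0077
-0.0061 -0.0004 -0.0084
-0.0052 -0.0003 -0.0089
-0.0043 -0.0003 -0.0094
-0.0033 -0.0002 -0.0098
-0.0023 -0.0001 -0.0101
```

Request:
move_arm:
  series:
    - [0,0,0,0,0,0,0]
    - [0,0,0,0,0,0,0]
    - [0,0,0,0,0,0,0]
    - [0,0,0,0,0,0,0]
    - [0,0,0,0,0,0,0]

```text
time_s: 3.95
tcp_pos: [0.6772, -0.0426, 0.3053]
eef_rot: [0.0, 0.683, 0.731, 0.0]
wrist_force: [-0.7, 0.6, 0.4]
gripper_width: 0.0071
grasp_force: 15.0
```

The fingers hold the 8 mm wire. Leading it round the arc.

Request:
move_arm:
  series:
    - [0,-0.0103,-0.0006,0.0009,0,0,0]
    - [0,-0.0103,-0.0006,-0.0002,0,0,0]
    - [0,-0.0103,-0.0006,-0.0012,0,0,0]
    - [0,-0.0101,-0.0006,-0.0023,0,0,0]
    - [0,-0.0098,-0.0006,-0.0033,0,0,0]

```text
time_s: 4.37
tcp_pos: [0.6264, -0.0458, 0.2997]
eef_rot: [0.001, 0.683, 0.731, 0.001]
wrist_force: [3.2, -0.9, 0.4]
gripper_width: 0.0074
grasp_force: 15.0
```

Request:
move_arm:
  series:
    - [0,-0.0094,-0.0006,-0.0043,0,0,0]
    - [0,-0.0089,-0.0006,-0.0052,0,0,0]
    - [0,-0.0084,-0.0005,-0.0061,0,0,0]
    - [0,-0.0077,-0.0005,-0.0069,0,0,0]
    - [0,-0.0069,-0.0004,-0.0077,0,0,0]

```text
time_s: 4.78
tcp_pos: [0.5852, -0.0483, 0.2693]
eef_rot: [0.001, 0.683, 0.731, 0.001]
wrist_force: [2.7, -1.0, -0.4]
gripper_width: 0.0075
grasp_force: 15.0
```

Request:
move_arm:
  series:
    - [0,-0.0061,-0.0004,-0.0084,0,0,0]
    - [0,-0.0052,-0.0003,-0.0089,0,0,0]
    - [0,-0.0043,-0.0003,-0.0094,0,0,0]
    - [0,-0.0033,-0.0002,-0.0098,0,0,0]
    - [0,-0.0023,-0.0001,-0.0101,0,0,0]

```text
time_s: 5.2
tcp_pos: [0.5655, -0.0494, 0.2234]
eef_rot: [0.002, 0.683, 0.731, 0.002]
wrist_force: [6.7, 0.5, 25.5]
gripper_width: 0.0073
grasp_force: 15.0
```

The force of 25 N shows it is against its stop. Releasing and lifting.

Request:
move_arm:
  series:
    - [0.4,0,0,0.002,0,0,0]
    - [0.4,0,0,0,0,0,0]
    - [0.4,0,0,0,0,0,0]
    - [0.4,0,0,0,0,0,0]
    - [0.4,0,0,0,0,0,0]

```text
time_s: 5.62
tcp_pos: [0.5635, -0.0495, 0.2239]
eef_rot: [-0.0, 0.683, 0.731, -0.0]
wrist_force: [0.1, 0.3, 0.3]
gripper_width: 0.0309
grasp_force: 0.0
```

Request:
move_arm:
  series:
    - [0.4,0,0,0.01,0,0,0]
    - [0.4,0,0,0.02,0,0,0]
    - [0.4,0,0,0.03,0,0,0]
    - [0.4,0,0,0.03,0,0,0]
    - [0.4,0,0,0.03,0,0,0]

```text
time_s: 6.03
tcp_pos: [0.5635, -0.0497, 0.3464]
eef_rot: [-0.0, 0.683, 0.73, -0.0]
wrist_force: [1.4, -0.1, -0.0]
gripper_width: 0.0346
grasp_force: 0.0
```

Run:
```python
from rig import bot
import cv2,numpy as np
s=bot.camera('side')[:,:,::-1];t=bot.camera('top')[:,:,::-1]
cv2.imwrite('pics/e.png',np.hstack([cv2.resize(s[120:320,270:400],(390,600),interpolation=3),cv2.resize(t[150:230,338:423],(400,376),interpolation=3)[:,:].copy() if 0 else cv2.copyMakeBorder(cv2.resize(t[150:230,340:420],(400,400),interpolation=3),0,200,0,0,0)]))
```

```text
(no output)
```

View pics/e.png

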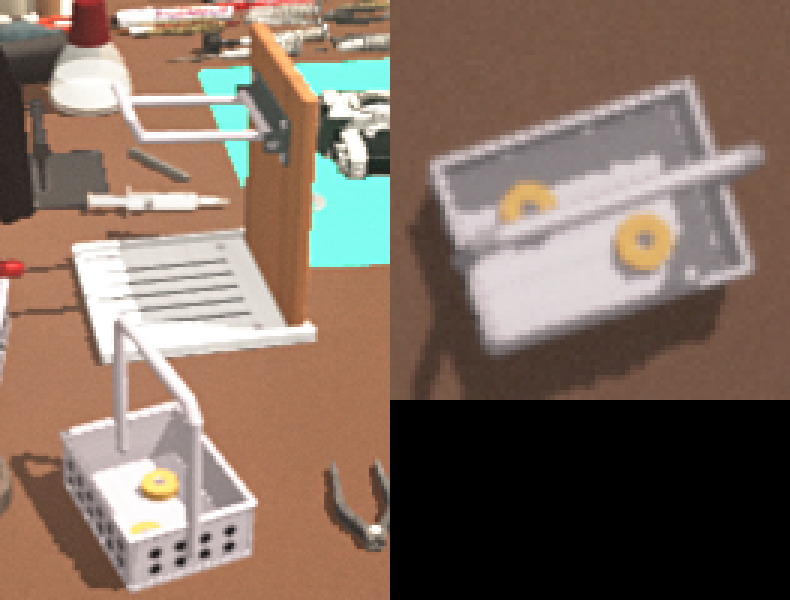

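The side half shows the hook level and fully down (crossbar at about (130,110)). The basket's bar runs (122,327)–(193,415); in the top half it runs (470,245)–(757,157). Refitting the basket from this closer crop.

```bash
cat > b.py <<'E'
import fit
from fit import *
np.set_printoptions(precision=4,suppress=True)
fit.full=lambda n,u:np.array(u,float)/3+[270,120] if n=='side' else np.array(u,float)/5+[340,150]
A=lambda *x:np.array(x,float)
bo=[('side',A([0,54,120],[0,-54,120],[-40,55,40],[40,-55,40],[-40,-55,40],[-40,-55,0],[40,-55,0]),[[122,327],[193,413],[63,433],[255,502],[127,545],[130,588],[250,552]]),
('top',A([0,-54,120],[0,54,120],[40,55,40],[40,-55,40],[-40,-55,40],[-40,55,40]),[[367,155],[78,244],[42,160],[302,80],[362,270],[100,352]])]
p,r=fit.fit(bo,[.5,-.3,0,0]);print('basket',p);print(r)
# triangulate bar midpoint: least squares of the two ends
def f(v):
    P=v.reshape(2,3);return np.concatenate([(proj('side',P)-fit.full('side',[[122,327],[193,413]])).ravel(),(proj('top',P)-fit.full('top',[[78,244],[367,155]])).ravel()])
s=least_squares(f,np.array([.58,-.25,.12,.55,-.35,.12]));print(s.x.reshape(2,3),s.x.reshape(2,3).mean(0),s.fun)
E
python3 b.py
```

```text
Traceback (most recent call last):
  File "b.py", line 8, in <module>
    p,r=fit.fit(bo,[.5,-.3,0,0]);print('basket',p);print(r)
        ^^^^^^^
AttributeError: 'function' object has no attribute 'fit'
```

```bash
sed -i 's/^import fit$/import fit as F/; s/fit\.full/F.full/g; s/fit\.fit(/F.fit(/' b.py; python3 b.py
```

```text
basket [ 0.5576 -0.303   0.0006  0.2875]
[[-1.4415 -4.3141]
 [-0.3966 -0.7641]
 [-0.784   0.3326]
 [-0.6926  0.9642]
 [ 0.119  -1.1647]
 [-0.5453  1.6542]
 [ 0.2241  1.2633]
 [-0.3118 -0.5799]
 [ 2.338  -1.1742]
 [-0.0138 -0.1651]
 [-0.714  -0.0623]
 [-0.5859 -0.719 ]
 [ 0.3137 -0.9271]]
[[ 0.543  -0.2478  0.1087]
 [ 0.5727 -0.3556  0.1196]] [ 0.5579 -0.3017  0.1141] [-1.0851  0.1185 -0.4031  0.0549  0.0286 -1.1086  0.0227 -0.4597]
```

Request:
move_arm:
  series:
    - [1,-0.001,-0.0317,0,0,0,0.32]
    - [1,-0.001,-0.0317,0,0,0,0.32]
    - [1,-0.001,-0.0317,0,0,0,0.32]
    - [1,-0.001,-0.0317,0,0,0,0.32]
    - [1,-0.001,-0.0317,0,0,0,0.32]

```text
time_s: 6.55
tcp_pos: [0.5585, -0.2093, 0.3446]
eef_rot: [-0.0, 0.63, 0.777, 0.0]
wrist_force: [0.4, -0.1, -0.2]
gripper_width: 0.0602
grasp_force: 0.0
```

Request:
move_arm:
  series:
    - [1,0,-0.0317,-0.01,0,0,0.32]
    - [1,0,-0.0317,-0.02,0,0,0.32]
    - [1,0,-0.0315,-0.03,0,0,0.3]
    - [1,0,0,-0.03,0,0,0]
    - [1,0,0,-0.03,0,0,0]

```text
time_s: 6.97
tcp_pos: [0.5577, -0.3042, 0.2245]
eef_rot: [0.0, 0.599, 0.8, -0.001]
wrist_force: [1.3, 1.0, -0.1]
gripper_width: 0.0857
grasp_force: 0.0
```

Request:
move_arm:
  series:
    - [1,0,0.001,-0.025,0,0,0]
    - [1,0,0,-0.025,0,0,0]
    - [0,0,0,0,0,0,0]
    - [0,0,0,0,0,0,0]
    - [0,0,0,0,0,0,0]
  squeeze: 30

```text
time_s: 7.38
tcp_pos: [0.5594, -0.301, 0.1773]
eef_rot: [0.001, 0.598, 0.802, 0.0]
wrist_force: [0.3, 0.1, 0.7]
gripper_width: 0.0742
grasp_force: 0.0
```

Request:
move_arm:
  series:
    - [0,0,0,0,0,0,0]
    - [0,0,0,0,0,0,0]
    - [0,0,0,0,0,0,0]
    - [0,0,0,0,0,0,0]
    - [0,0,0,0,0,0,0]

```text
time_s: 7.8
tcp_pos: [0.5591, -0.3006, 0.176]
eef_rot: [0.0, 0.598, 0.802, 0.0]
wrist_force: [-0.1, -0.3, 0.2]
gripper_width: 0.042
grasp_force: 0.0
```

Request:
move_arm:
  series:
    - [0,0,0,0,0,0,0]
    - [0,0,0,0,0,0,0]
    - [0,0,0,0,0,0,0]
    - [0,0,0,0,0,0,0]
    - [0,0,0,0,0,0,0]

```text
time_s: 8.22
tcp_pos: [0.5588, -0.3006, 0.1756]
eef_rot: [-0.0, 0.598, 0.802, -0.0]
wrist_force: [-0.3, -1.1, 0.5]
gripper_width: 0.0086
grasp_force: 15.9
```

The bar is gripped at 8.6 mm. Lifting, then carrying it to a point in front of the hook.

Request:
move_arm:
  series:
    - [0,0,0,0.012,0,0,0]
    - [0,0,0,0.025,0,0,0]
    - [0,0,0,0.035,0,0,0]
    - [0,0,0,0.035,0,0,0]
    - [0,0,0,0.033,0,0,0]

```text
time_s: 8.63
tcp_pos: [0.5585, -0.3006, 0.3182]
eef_rot: [0.0, 0.598, 0.802, 0.0]
wrist_force: [0.8, 0.1, -1.1]
gripper_width: 0.0077
grasp_force: 30.0
```

Request:
move_arm:
  series:
    - [0,-0.004,0.012,0,0,0,-0.2]
    - [0,-0.006,0.02,0,0,0,-0.24]
    - [0,-0.008,0.025,0,0,0,-0.24]
    - [0,-0.008,0.028,0,0,0,-0.24]
    - [0,-0.008,0.028,0,0,0,-0.24]

```text
time_s: 9.05
tcp_pos: [0.5241, -0.1869, 0.3162]
eef_rot: [0.0, 0.638, 0.77, 0.0]
wrist_force: [1.3, -0.8, -2.0]
gripper_width: 0.0083
grasp_force: 30.0
```

Request:
move_arm:
  series:
    - [0,-0.008,0.028,0,0,0,-0.24]
    - [0,-0.008,0.028,0,0,0,-0.24]
    - [0,-0.008,0.028,0,0,0,-0.24]
    - [0,-0.008,0.025,0,0,0,-0.24]
    - [0,-0.008,0.0236,0,0,0,-0.24]

```text
time_s: 9.47
tcp_pos: [0.4842, -0.0537, 0.3164]
eef_rot: [0.0, 0.677, 0.736, 0.0]
wrist_force: [-0.0, 0.4, -1.8]
gripper_width: 0.0077
grasp_force: 30.0
```

Request:
move_arm:
  series:
    - [0,0,0,-0.015,0,0,-0.2]
    - [0,0,0,-0.02,0,0,0]
    - [0,0,0,-0.015,0,0,0]
    - [0,0,0,-0.01,0,0,0]
    - [0,0,0,0,0,0,0]

```text
time_s: 9.88
tcp_pos: [0.484, -0.0551, 0.2543]
eef_rot: [-0.001, 0.684, 0.73, -0.001]
wrist_force: [-0.1, -0.4, -2.9]
gripper_width: 0.008
grasp_force: 30.0
```

Run:
```python
from rig import bot
import cv2,numpy as np
s=bot.camera('side')[:,:,::-1];t=bot.camera('top')[:,:,::-1]
print(bot.observe()['tcp_pos'])
cv2.imwrite('pics/f.png',np.hstack([cv2.resize(s[100:270,230:370],(494,600),interpolation=3),cv2.copyMakeBorder(cv2.resize(t[130:290,220:321],(300,475),interpolation=3),0,125,0,0,0)]))
```

```text
[ 0.4850354  -0.05521972  0.25629414]
```

View pics/f.png

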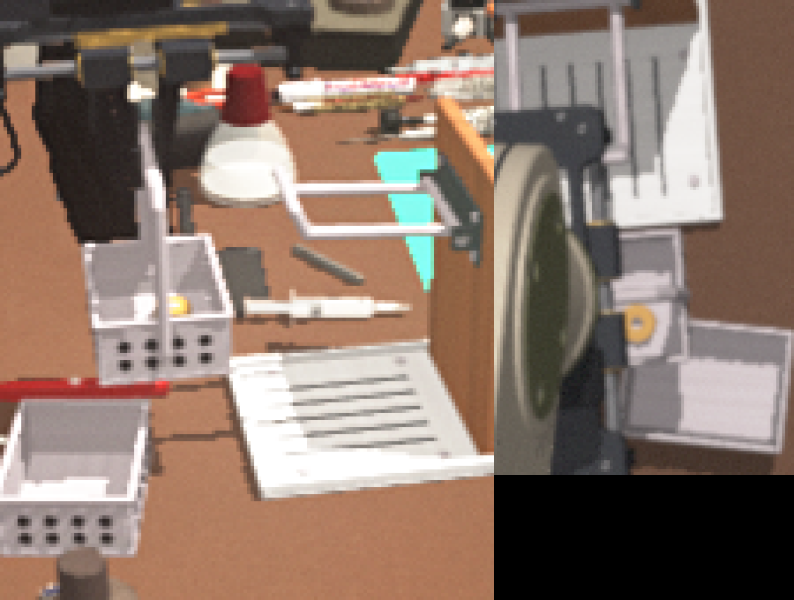

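The basket hangs upright in the grip, with its bar near (155,172) in front of and above the crossbar at (280–305,175–232). Threading it over the hook.

Request:
move_arm:
  series:
    - [0,0.01,0.0006,0,0,0,0]
    - [0,0.014,0.0009,0,0,0,0]
    - [0,0.014,0.0009,0,0,0,0]
    - [0,0.014,0.0009,0,0,0,0]
    - [0,0.014,0.0009,0,0,0,0]

```text
time_s: 10.4
tcp_pos: [0.5522, -0.0507, 0.257]
eef_rot: [0.001, 0.683, 0.73, 0.001]
wrist_force: [0.5, 0.7, -1.0]
gripper_width: 0.0076
grasp_force: 30.0
```

Request:
move_arm:
  series:
    - [0,0.014,0.0009,0,0,0,0]
    - [0,0.014,0.0009,0,0,0,0]
    - [0,0.014,0.0009,0,0,0,0]
    - [0,0.013,0.0008,0,0,0,0]
    - [0,0,0,0,0,0,0]

```text
time_s: 10.82
tcp_pos: [0.608, -0.0465, 0.2565]
eef_rot: [0.001, 0.683, 0.73, 0.001]
wrist_force: [0.0, -0.8, -1.8]
gripper_width: 0.0079
grasp_force: 30.0
```

Request:
move_arm:
  series:
    - [0,0,0,-0.01,0,0,0]
    - [0,0,0,-0.01,0,0,0]
    - [0,0,0,-0.01,0,0,0]
    - [0,0,0,-0.006,0,0,0]
    - [0,0,0,0,0,0,0]

```text
time_s: 11.23
tcp_pos: [0.6047, -0.0471, 0.2177]
eef_rot: [-0.001, 0.683, 0.73, -0.001]
wrist_force: [0.1, 0.6, -2.4]
gripper_width: 0.0076
grasp_force: 30.0
```

Request:
move_arm:
  series:
    - [0,0,0,-0.002,0,0,0]
    - [0,0,0,-0.002,0,0,0]
    - [0,0,0,0,0,0,0]

```text
time_s: 11.48
tcp_pos: [0.606, -0.0473, 0.2163]
eef_rot: [0.0, 0.683, 0.73, 0.0]
wrist_force: [-1.8, 0.2, 2.0]
gripper_width: 0.008
grasp_force: 30.0
```

Request:
move_arm:
  series:
    - [0,0,0,-0.002,0,0,0]
    - [0,0,0,0,0,0,0]
    - [0,0,0,0,0,0,0]

```text
time_s: 11.73
tcp_pos: [0.6062, -0.0474, 0.2157]
eef_rot: [0.0, 0.683, 0.73, 0.001]
wrist_force: [-6.2, 1.4, 15.1]
gripper_width: 0.0079
grasp_force: 30.0
```

The bar is resting on the prongs. Easing off, opening a little and withdrawing upwards.

Request:
move_arm:
  series:
    - [0,0,0,0.002,0,0,0]
    - [0.32,0,0,0,0,0,0]
    - [0.32,0,0,0,0,0,0]
    - [0.32,0,0,0,0,0,0]
    - [0.32,0,0,0,0,0,0]

```text
time_s: 12.15
tcp_pos: [0.6059, -0.0472, 0.2155]
eef_rot: [0.0, 0.683, 0.73, -0.0]
wrist_force: [0.2, 0.0, 0.2]
gripper_width: 0.0248
grasp_force: 0.0
```

Request:
move_arm:
  series:
    - [0.32,0,0,0,0,0,0]
    - [0.32,0,0,0.005,0,0,0]
    - [0.32,0,0,0.01,0,0,0]
    - [0.32,0,0,0.015,0,0,0]
    - [0.32,0,0,0.02,0,0,0]

```text
time_s: 12.57
tcp_pos: [0.6055, -0.0472, 0.2661]
eef_rot: [-0.0, 0.683, 0.73, -0.001]
wrist_force: [0.7, 0.7, 0.5]
gripper_width: 0.0277
grasp_force: 0.0
```

Request:
move_arm:
  series:
    - [0.32,0,0,0.03,0,0,0]
    - [0.32,0,0,0.03,0,0,0]
    - [0.32,0,0,0.03,0,0,0]
    - [0.32,-0.02,0,0.03,0,0,0]
    - [0.32,-0.02,0,0,0,0,0]

```text
time_s: 12.98
tcp_pos: [0.567, -0.0481, 0.3921]
eef_rot: [0.003, 0.684, 0.73, 0.003]
wrist_force: [-0.5, -1.2, -0.2]
gripper_width: 0.0279
grasp_force: 0.0
```

Run:
```python
from rig import bot
import cv2,numpy as np
s=bot.camera('side')[:,:,::-1];t=bot.camera('top')[:,:,::-1]
print(bot.observe()['tcp_pos'])
cv2.imwrite('pics/g.png',np.hstack([cv2.resize(s[120:270,260:390],(494,570),interpolation=3),cv2.resize(t[100:290,200:300],(300,570),interpolation=3)]))
```

```text
[ 0.56469794 -0.04838748  0.38864819]
```

View pics/g.png

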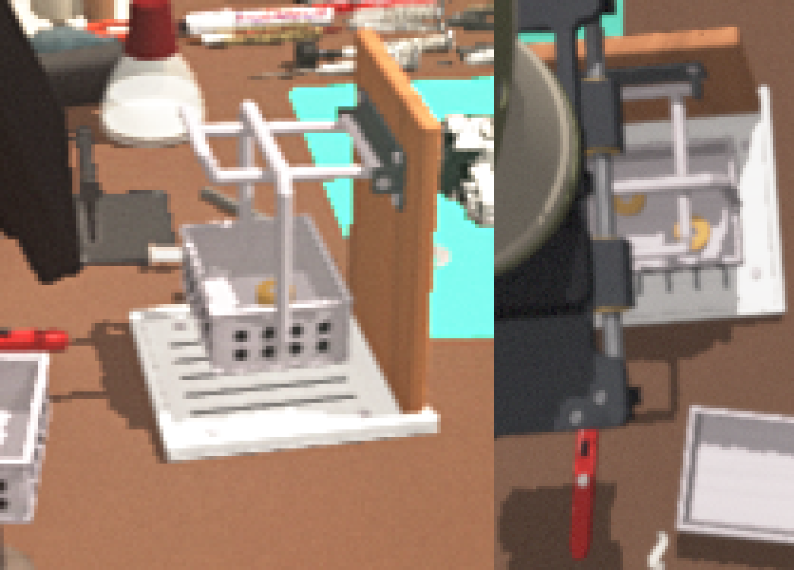

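The basket hangs upright by its bar (side half, (245–285,105–185)) over the tray, and the spare basket is untouched. I'll let it settle and check that it's still.

Request:
move_arm:
  series:
    - [0.32,0,0,0,0,0,0]
    - [0.32,0,0,0,0,0,0]
    - [0.32,0,0,0,0,0,0]
    - [0.32,0,0,0,0,0,0]
    - [0.32,0,0,0,0,0,0]

```text
time_s: 13.5
tcp_pos: [0.5662, -0.0472, 0.3851]
eef_rot: [-0.0, 0.683, 0.73, -0.001]
wrist_force: [0.1, 0.4, -1.3]
gripper_width: 0.028
grasp_force: 0.0
```

Request:
move_arm:
  series:
    - [0.32,0,0,0,0,0,0]
    - [0.32,0,0,0,0,0,0]
    - [0.32,0,0,0,0,0,0]
    - [0.32,0,0,0,0,0,0]
    - [0.32,0,0,0,0,0,0]

```text
time_s: 13.92
tcp_pos: [0.5659, -0.0473, 0.3856]
eef_rot: [0.0, 0.683, 0.73, 0.0]
wrist_force: [-1.2, 1.0, 0.0]
gripper_width: 0.0275
grasp_force: 0.0
```

Request:
move_arm:
  series:
    - [0.32,0,0,0,0,0,0]
    - [0.32,0,0,0,0,0,0]
    - [0.32,0,0,0,0,0,0]
    - [0.32,0,0,0,0,0,0]
    - [0.32,0,0,0,0,0,0]

```text
time_s: 14.33
tcp_pos: [0.5659, -0.0472, 0.3856]
eef_rot: [0.0, 0.683, 0.73, 0.0]
wrist_force: [0.1, -0.8, -0.3]
gripper_width: 0.0277
grasp_force: 0.0
```

Run:
```python
from rig import bot
import cv2,numpy as np
f=[bot.camera('side')[140:225,300:355].astype(int) for _ in range(6)]
print([round(float(abs(x-f[0]).mean()),2) for x in f])
g=[cv2.cvtColor(x.astype(np.uint8),7).astype(np.float32) for x in f]
print([np.round(cv2.phaseCorrelate(g[0],x)[0],3) for x in g])
print(bot.finish_job())
```

```text
[0.0, 1.45, 1.43, 1.45, 1.48, 1.46]
[array([0., 0.]), array([ 0.014, -0.008]), array([-0.004, -0.005]), array([0.012, 0.014]), array([0.014, 0.002]), array([-0.008, -0.023])]
the job is handed in; nothing more can be done
None
```

I folded the hook down to its stop, hung the handled basket on it by its bar, upright and still over the drip tray, left the spare basket where it was, and handed the job in at about 14.6 s; no verdict was shown.

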